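# Turn the breakfast carousel to bring the honey to the front

### The arm

A 7-joint arm with a two-finger parallel gripper is mounted at the origin on the work surface. World frame = base frame: x ahead of the robot, y to its left, z up, the work surface at z = 0. Lengths are in m, angles in rad, forces in N, time in s.
With the tool pointing down it reaches from about 0.425 to 0.925 m from the base axis. Payload 6.8 kg.
Tool frame: the origin (TCP) lies midway between the tips of the shut fingers; the grasp point (between the pads) lies 19 mm behind it; z points along the fingers, y is the direction in which the jaws open and shut (so a half turn about z gives the same grasp; the last joint's range is limited). The gripper opens to 85 mm and grips with 20 to 120 N. Pads are 22 mm wide; open, the fingers measure 114 mm over their backs; the gripper's body (76 mm by 85 mm) begins 54 mm behind the grasp point. The pads swing forward as they close: fully open they stand 13 mm farther back than shut.
Start: joints at [-1.389, 0.477, 0.022, 1.555, -0.011, 1.109, -0.083], TCP at [0.193, 0.647, 0.231] pointing down, gripper open.
Joint ranges: [-2.96, 2.96], [-0.34, 2.1], [-1.41, 1.46], [0.24, 2.44], [-1.37, 4.51], [0.17, 1.92], [-2.96, 2.96]. Speed limits (rad/s): [2.39, 2.39, 3.14, 3.14, 3.14, 3.14, 3.14].

### API

Orientations are given as a rotation vector (axis times angle).
In Python, from bench import r gives the robot as it stands. The module is installed in compiled form; this text tells all that it offers.
- The arm moves only by the tool play_rows, never from a script. Its argument "plan" is a list of rows, each a list of 7 numbers: the shift along the world's x, y, z in mm, then the turn, a rotation vector about the world's x, y, z in rad, then the finger opening in mm, from 0 to 85.4. A call has 1 to 12 rows; each row is the pose to reach, as a shift and turn from the pose commanded when the call began; what a row does not reach only later rows make up. A row lasts 1/10 s, in which the tool goes at most 50 mm and 8.59 degrees, less where a joint would pass 70% of its speed; a pose out of reach is approached as far as the arm can. A call with a gripper value outside its range is refused whole. The fingers move at their own pace and stop on an object; "grip_force" is the grip in N (left out, the last holds). Time passes only in rows, so rows that repeat a pose let the fingers close. It gives the time, the measured TCP pose, the force and the opening at its end, in the units of the state.
- r.get_obs(): the state, without advancing time (a new reading comes with each control period).
- r.grab_frame(name): name is "side" or "top"; returns a dict with "color" (384x512x3 uint8, blue, green, red), "z_map" (384x512 float32, m along the optical axis (not along the pixel's ray), 0 where there is no reading), "camera_matrix" (3x3 intrinsics, pixels), "R" (3x3) and "t" (3): a world point X has camera coordinates R X + t. Camera axes: x right, y down, z forward; pixel columns grow to the right and rows downward; lengths in m; the calibration is good to about 2 mm. A picture is of the moment at which its call begins.
- r.hand_in(): hands the job in, once; it reports no verdict.
The state is a dict: "clock": time; "joints": joint angles; "qvel": joint speeds; "tau": joint torques, N m; "tcp_pos": TCP position; "orientation": TCP orientation; "contact_force": force on the tool from outside, world axes, zero at the start; "moment": the same for the moment, N m; "grip_width": finger opening in m.
Only numpy, scipy, OpenCV 4.12 (cv2) and the standard library are available. Lean on these libraries where they do the work, as an engineer would, in place of code of your own. Each camera call takes 0.05 s, during which the arm holds its last target.

### The job

Turn the round breakfast turntable by pushing the upright pegs on its rim with the fingertips, until the honey pot stands at the red pointer, in line with it as seen from the turntable's centre. Push gently, without gripping the pegs or spinning the table fast, and do not touch, lift or topple the honey pot, salt cellar and sugar bowl that ride on it. Leave the teacup and the spoon on the counter where they are, and finish with the table at rest.

Things in the scene. Friction and masses are not known exactly. Their poses are not given: they have to be found in the camera images.
- base: Fixed foot of the turntable on the counter, a dark steel disc 120 mm across, 13 mm high; origin on the turning axis at counter height (z = 0), z up. Its red pointer, a flat strip 18 mm wide and 6 mm high on the counter, runs along the base's own -x axis from under the turntable out to a red disc 32 mm across, centred 180 mm from the axis. The front is the base's -x direction.
- pointer (a point): Top centre of the red disc at the end of the pointer, 180 mm from the turning axis, 6 mm above the counter. It does not turn with the table.
- turntable: White wooden turntable, 280 mm across, 18 mm thick, top face 32 mm above the counter; origin on the turning axis at its underside (14 mm above the counter), z up. It turns either way without stops, with a drag of about 0.15 N m that stops it within a few degrees when the push ends. At 0 yaw relative to the base the honey place is at the pointer. Three pegs stand on its rim, 120 degrees apart, midway in angle between the three things on it.
- peg0 (a point): Centre of the top of a dark wooden peg on the turntable's rim, 82 mm above the counter; the peg is an upright cylinder 16 mm across and 50 mm tall, fixed to the turntable 125 mm from its centre.
- peg1 (a point): Centre of the top of a dark wooden peg on the turntable's rim, 82 mm above the counter; the peg is an upright cylinder 16 mm across and 50 mm tall, fixed to the turntable 125 mm from its centre.
- peg2 (a point): Centre of the top of a dark wooden peg on the turntable's rim, 82 mm above the counter; the peg is an upright cylinder 16 mm across and 50 mm tall, fixed to the turntable 125 mm from its centre.
- honey_place (a point): Point on the turntable's top face, 70 mm from its centre along the turntable's -x, where the honey pot stands (within 7 mm).
- honey_pot: Amber glass honey pot with a yellow lid and small yellow lid knob, 60 mm across, 62 mm tall in all, loose, standing on the turntable about 70 mm from its centre; origin at the centre of its underside.
- salt_cellar: Small terracotta salt cellar with a cork lid, 54 mm across, 42 mm tall, loose, standing on the turntable about 70 mm from its centre; origin at the centre of its underside.
- sugar_bowl: Blue ceramic sugar bowl with a blue lid and blue knob, 60 mm across, 57 mm tall, loose, standing on the turntable about 70 mm from its centre; origin at the centre of its underside.
- teacup: White porcelain teacup with a handle on its +y side, 84 mm across the mouth, 60 mm tall, loose on the counter beside the turntable; origin at the centre of its underside.
- tablespoon: Steel tablespoon 190 mm long, lying on the counter beside the turntable on the other side from the cup, along its own x, handle to its -x; origin at its middle on the underside.
Not all that is in view belongs to the job. What is meant by the honey_pot is not pink, and is the smaller of those in its own colour.

How it is judged:
By the outcome, as a careful person would: the job done as asked, in the order asked, and still so for the second after the job is handed in, with the robot touching nothing.
It also fails if it takes over 45 s, if anything falls off the work surface, if the arm or the gripper's body presses on something with over 40 N, if the wrist force passes 120 N, or if a joint passes its speed limit or range.

## Working session

There is one attempt and no reset: what is moved stays moved. The work goes in short steps, Python scripts to look and compute and a tool call to move; the robot and the scene stay as the last step left them, time stands still between calls to the robot, and variables do not carry over. Pictures are saved under pics/ and viewed, and the job is handed in when it is done.

Besides the shell and the picture viewer there is one more tool, called after "Emit:" as name(argument=value, ...), one argument or row to a line, values as JSON. play_rows: Moves the arm, as the interface text tells. Its arguments: {"type":"object","properties":{"plan":{"type":"array"},"grip_force":{"type":"number"}},"required":["plan"]}

```bash
mkdir -p pics; cat > h.py <<'E'
import numpy as np,cv2
from bench import r
def snap(n,f):
    d=r.grab_frame(n); cv2.imwrite('pics/'+f,d['color']); np.savez('pics/'+f[:-4]+'.npz',**d); return d
def world(d,u,v,z):
    K=d['camera_matrix'];R=d['R'];t=d['t']
    ray=R.T@np.linalg.solve(K,[u,v,1.]); c=-R.T@t
    return c+ray*(z-c[2])/ray[2]
E
python3 - <<'E'
from h import *
for n in('top','side'):
    d=snap(n,n+'0.png'); print(n,-d['R'].T@d['t'],d['camera_matrix'][0,0])
o=r.get_obs();print({k:np.round(v,3) for k,v in o.items()})
E
```

```text
top [0.47936738 0.0566588  1.16797609] 494.0901450504564
side [ 0.28991871 -0.41143316  0.5306656 ] 358.21342970289265
{'clock': np.float64(0.1), 'joints': array([-1.389,  0.478,  0.022,  1.556, -0.012,  1.109, -0.083]), 'qvel': array([ 0.   , -0.   , -0.002, -0.004, -0.002, -0.   , -0.001]), 'tau': array([ 4.0000e-03, -5.9775e+01,  1.6140e+00, -2.8195e+01,  1.3000e-02,
        5.0000e-03, -0.0000e+00]), 'tcp_pos': array([0.193, 0.646, 0.23 ]), 'orientation': array([-4.540e-01, -3.109e+00,  3.000e-03]), 'contact_force': array([0.484, 0.183, 1.1  ]), 'moment': array([ 0.007, -0.016,  0.098]), 'grip_width': np.float64(0.086)}
```

View pics/top0.png

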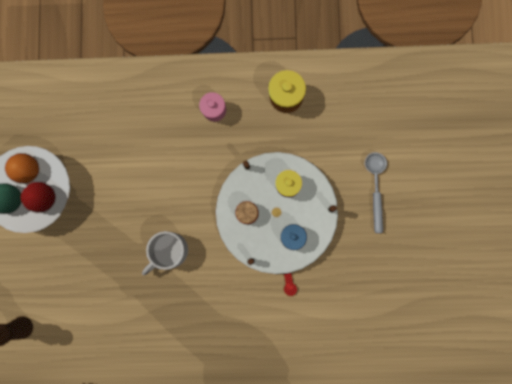

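View pics/side0.png

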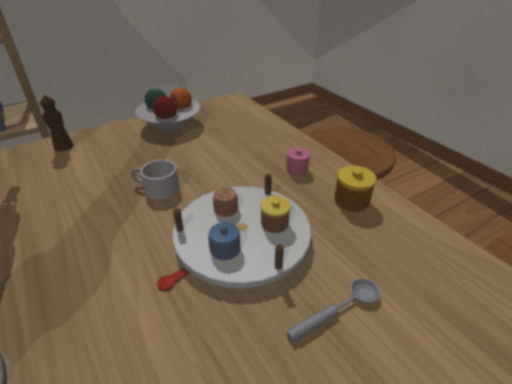

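The top view shows the turntable centred near (277,212), the honey pot at (289,183), the pointer disc at (290,288), and pegs near (247,165), (333,209) and (251,261). The cup is at (166,251), the spoon at x≈377, and there is a larger yellow decoy at (287,90). Next I measure them in world coordinates.

```bash
cat > m.py <<'E'
from h import *
def blobs(m,amin=8):
    n,l,s,c=cv2.connectedComponentsWithStats(m.astype(np.uint8)); return [(s[i,4],c[i]) for i in range(1,n) if s[i,4]>=amin]
def measure(d,v=True):
    im=d['color'];hsv=cv2.cvtColor(im,cv2.COLOR_BGR2HSV);H,S,V=[hsv[...,i].astype(int) for i in range(3)]
    out={}
    red=(((H<6)|(H>174))&(S>170)&(V>90)); red[:,:230]=0; red[:260]=0
    ys,xs=np.nonzero(red)
    (cx,cy),rr=cv2.minEnclosingCircle(np.array([(x,y) for x,y in zip(xs,ys) if y>280],np.float32))
    out['ptr']=world(d,cx,cy,.006)
    white=((S<60)&(V>120)); 
    n,l,s,c=cv2.connectedComponentsWithStats(white.astype(np.uint8)); i=1+np.argmax(s[1:,4]); 
    cn=max(cv2.findContours((l==i).astype(np.uint8),cv2.RETR_EXTERNAL,cv2.CHAIN_APPROX_NONE)[0],key=len)
    e=cv2.fitEllipse(cv2.convexHull(cn)); out['axis']=world(d,*e[0],.030); out['ell']=np.array(e[1])
    reg=np.hypot(*(np.indices(V.shape)[::-1]-np.array(e[0])[:,None,None]))<72
    yel=(H>22)&(H<34)&(S>150)&reg
    b=[x for x in blobs(yel,60)]
    out['honey']=world(d,*max(b,key=lambda x:x[0])[1],.081)
    pegs=[]
    for a,c in blobs((V<75)&(S>40)&reg,6):
        w=world(d,*c,.075); pegs.append(w)
        if v: print('dark',a,c.round(1),w.round(4),round(np.hypot(*(w-out['axis'])[:2]),4), round(np.degrees(np.arctan2(*(w-out['axis'])[1::-1])),1))
    for k in out: print(k,np.round(out[k],4))
    a=out['axis']; f=lambda p:np.degrees(np.arctan2(*(p-a)[1::-1]))
    print('ptr r,ang',np.hypot(*(out['ptr']-a)[:2]),f(out['ptr']),'honey r,ang',np.hypot(*(out['honey']-a)[:2]),f(out['honey']),'turn',(f(out['ptr'])-f(out['honey'])+180)%360-180)
    return out
if __name__=='__main__':
    measure(dict(np.load('pics/top0.npz')))
    d=dict(np.load('pics/top0.npz'))
    for n,u,v,z in [('cup',166,251,.06),('handle',147,272,.03),('spoontop',376,163,.01),('spoonbot',379,231,.01),('spoonL',365,163,0.01),('orangedot',277,212,.032)]: print(n,world(d,u,v,z).round(3))
    cv2.imwrite('pics/z.png',cv2.resize(d['color'][140:310,130:400],None,fx=2.9,fy=2.9,interpolation=cv2.INTER_CUBIC))
E
python3 m.py
```

```text
dark 15 [247.1 166.5] [0.6519 0.1177 0.075 ] 0.1198 31.3
dark 6 [330.5 209.5] [ 0.5503 -0.0643  0.075 ] 0.1198 -89.7
ptr [0.3766 0.0298 0.006 ]
axis [0.5495 0.0555 0.03  ]
ell [121.7995 122.3631]
honey [0.611  0.0267 0.081 ]
ptr r,ang 0.17480977058106575 -171.56212579398672 honey r,ang 0.06784100819522307 -25.104816968154008 turn -146.4573088258327
cup [0.468 0.305 0.06 ]
handle [0.421 0.356 0.03 ]
spoontop [ 0.661 -0.183  0.01 ]
spoonbot [ 0.501 -0.182  0.01 ]
spoonL [ 0.662 -0.157  0.01 ]
orangedot [0.551 0.054 0.032]
```

View pics/z.png

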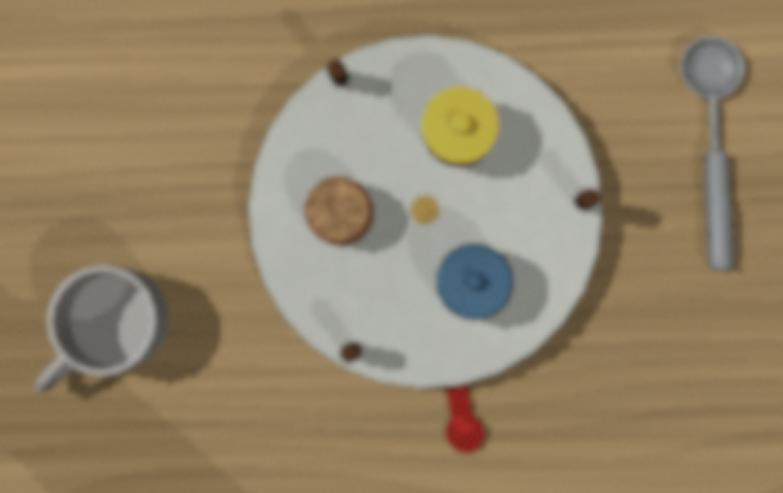

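Emit:
play_rows(
  plan=[
    [40,-45,0,0,0,-0.07,8],
    [80,-89,0,0,0,-0.14,8],
    [120,-133,0,0,0,-0.21,8],
    [160,-178,0,0,0,-0.28,8],
    [200,-222,0,0,0,-0.35,8],
    [240,-267,0,0,0,-0.42,8],
    [280,-311,0,0,0,-0.49,8],
    [320,-355,0,0,0,-0.56,8],
    [360,-400,0,0,0,-0.63,8],
    [400,-444,0,0,0,-0.7,8],
    [441,-489,0,0,0,-0.73,8],
    [441,-489,0,0,0,-0.73,8],
  ],
)

```text
clock: 1.3
tcp_pos: [0.5954, 0.1996, 0.2311]
orientation: [-1.534, -2.741, 0.0]
contact_force: [0.2, -0.2, -0.2]
grip_width: 0.008
```

```bash
python3 - <<'E'
from h import *
d=snap('top','top1.png');snap('side','side1.png')
o=r.get_obs();print({k:np.round(v,3) for k,v in o.items()})
from scipy.spatial.transform import Rotation as Q
print(Q.from_rotvec(o['orientation']).as_matrix().round(3))
E
```

```text
{'clock': np.float64(1.4), 'joints': array([-0.681,  0.415,  0.36 ,  1.692, -0.157,  1.063,  0.268]), 'qvel': array([-0.067, -0.021, -0.084,  0.031, -0.024,  0.007, -0.069]), 'tau': array([ -0.354, -49.683,   4.57 , -27.977,  -0.198,  -0.129,   0.802]), 'tcp_pos': array([0.599, 0.192, 0.231]), 'orientation': array([ 1.547,  2.729, -0.004]), 'contact_force': array([-0.733,  0.127,  0.442]), 'moment': array([-0.039,  0.013, -0.047]), 'grip_width': np.float64(0.008)}
[[-0.514  0.858  0.003]
 [ 0.858  0.514 -0.004]
 [-0.005  0.    -1.   ]]
```

View pics/top1.png

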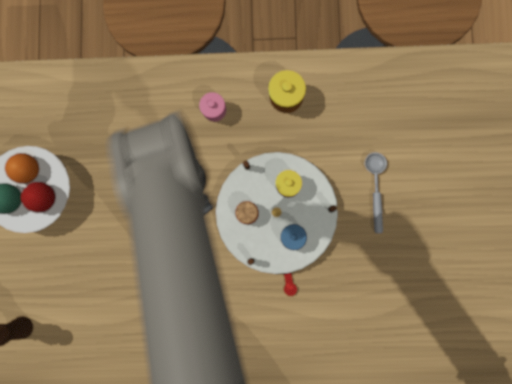

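View pics/side1.png

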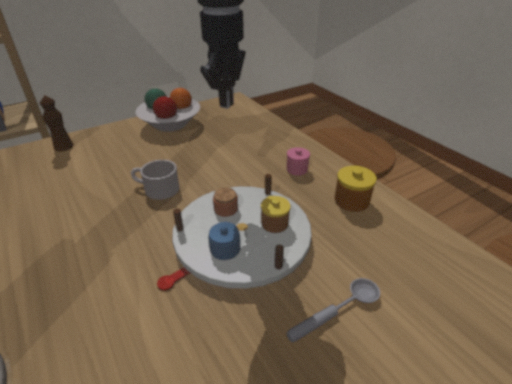

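Emit:
play_rows(
  plan=[
    [35,-34,0,0,0,0,8],
    [35,-34,-40,0,0,0,8],
    [35,-34,-80,0,0,0,8],
    [35,-34,-120,0,0,0,8],
    [35,-34,-150,0,0,0,8],
    [35,-34,-170,0,0,0,8],
    [35,-34,-180,0,0,0,8],
    [35,-34,-180,0,0,0,8],
  ],
)

```text
clock: 2.2
tcp_pos: [0.6285, 0.1671, 0.0498]
orientation: [-1.532, -2.74, 0.003]
contact_force: [0.3, 0.6, -0.2]
grip_width: 0.0082
```

```bash
python3 - <<'E'
from h import *
d=snap('top','top2.png');snap('side','side2.png')
o=r.get_obs();print({k:np.round(v,4) for k,v in o.items()})
im=d['color'];hsv=cv2.cvtColor(im,cv2.COLOR_BGR2HSV)
cv2.imwrite('pics/z2.png',cv2.resize(cv2.imread('pics/side2.png')[100:300,140:360],None,fx=2.7,fy=2.7,interpolation=cv2.INTER_CUBIC))
# refine geometry from initial image
d0=dict(np.load('pics/top0.npz'));h=cv2.cvtColor(d0['color'],cv2.COLOR_BGR2HSV).astype(int)
red=(((h[...,0]<8)|(h[...,0]>172))&(h[...,1]>140)&(h[...,2]>90));red[:,:230]=0;red[:265]=0
P=[]
for y in range(265,300):
    x=np.nonzero(red[y])[0]
    if len(x):print(y,x.min(),x.max(),end='; ')
E
```

```text
{'clock': np.float64(2.3), 'joints': array([-0.563 ,  0.6589,  0.2924,  1.7584, -0.2587,  0.7609,  0.4108]), 'qvel': array([-0.0009, -0.0152,  0.005 , -0.0106, -0.0001, -0.0011, -0.0015]), 'tau': array([-7.18000e-02, -5.97198e+01,  6.80830e+00, -2.03032e+01,
       -3.00000e-04,  2.58000e-02,  2.30000e-03]), 'tcp_pos': array([0.6302, 0.1674, 0.0522]), 'orientation': array([1.5330e+00, 2.7413e+00, 1.3000e-03]), 'contact_force': array([ 0.1022, -0.7283, -0.2062]), 'moment': array([-0.043 , -0.0275,  0.0201]), 'grip_width': np.float64(0.0081)}
274 285 291; 275 284 291; 276 285 291; 277 285 291; 278 285 291; 279 285 292; 280 285 292; 281 285 292; 282 286 292; 283 286 293; 284 285 294; 285 285 295; 286 285 295; 287 284 296; 288 284 296; 289 284 296; 290 284 296; 291 285 296; 292 285 296; 293 286 295; 294 287 294; 295 289 292;
```

View pics/z2.png

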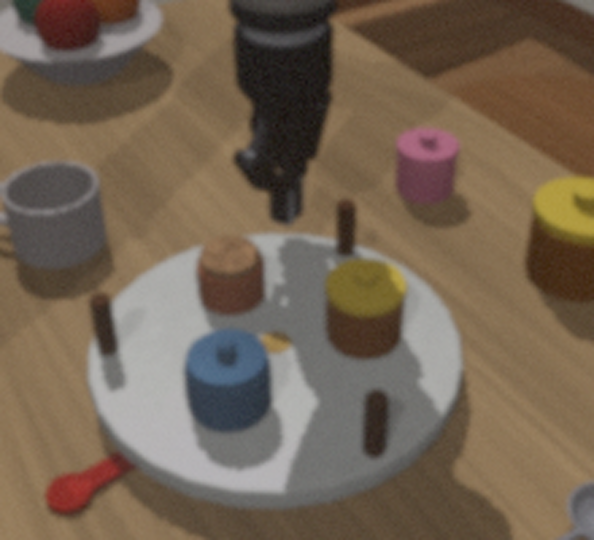

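View pics/top2.png

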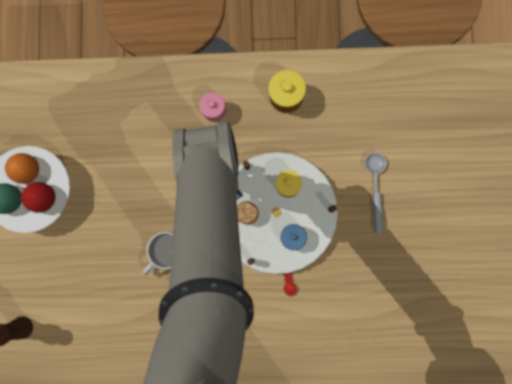

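```bash
cat > p.py <<'E'
import numpy as np
C=np.array([550.5,54.5])
def pt(th,s=18.,R=125.):
    a=np.radians(th);return C+R*np.array([np.cos(a),np.sin(a)])+s*np.array([-np.sin(a),np.cos(a)])
def rows(ths,p0,th0):
    return [[int(x) if 0 else round(float(x),0) for x in pt(t)-p0]+[0,0,0,round(float(np.radians(t-th0)),3),8] for t in ths]
if __name__=='__main__':
    th=31.3;p0=np.array([630,167.])
    print([list(np.round(pt(th,s)-p0)) for s in (48,40,32,26,21,18)])
    p0=pt(th);seq=[0.5]+[1.5]+list(np.arange(3.5,180,2.5))
    for k in range(0,60,12):
        ths=[31.3-x for x in seq[k:k+12]];print(seq[k+11],rows(ths,p0,th));p0=pt(ths[-1]);th=ths[-1]
E
python3 p.py
```

```text
[[np.float64(2.0), np.float64(-7.0)], [np.float64(7.0), np.float64(-13.0)], [np.float64(11.0), np.float64(-20.0)], [np.float64(14.0), np.float64(-25.0)], [np.float64(16.0), np.float64(-30.0)], [np.float64(18.0), np.float64(-32.0)]]
26.0 [[1.0, -1.0, 0, 0, 0, -0.009, 8], [2.0, -3.0, 0, 0, 0, -0.026, 8], [5.0, -6.0, 0, 0, 0, -0.061, 8], [8.0, -11.0, 0, 0, 0, -0.105, 8], [11.0, -15.0, 0, 0, 0, -0.148, 8], [14.0, -20.0, 0, 0, 0, -0.192, 8], [16.0, -25.0, 0, 0, 0, -0.236, 8], [18.0, -30.0, 0, 0, 0, -0.279, 8], [20.0, -35.0, 0, 0, 0, -0.323, 8], [22.0, -40.0, 0, 0, 0, -0.367, 8], [24.0, -46.0, 0, 0, 0, -0.41, 8], [25.0, -51.0, 0, 0, 0, -0.454, 8]]
56.0 [[1.0, -5.0, 0, 0, 0, -0.044, 8], [2.0, -11.0, 0, 0, 0, -0.087, 8], [3.0, -16.0, 0, 0, 0, -0.131, 8], [3.0, -22.0, 0, 0, 0, -0.175, 8], [3.0, -27.0, 0, 0, 0, -0.218, 8], [3.0, -33.0, 0, 0, 0, -0.262, 8], [3.0, -38.0, 0, 0, 0, -0.305, 8], [3.0, -44.0, 0, 0, 0, -0.349, 8], [2.0, -49.0, 0, 0, 0, -0.393, 8], [1.0, -55.0, 0, 0, 0, -0.436, 8], [-0.0, -60.0, 0, 0, 0, -0.48, 8], [-2.0, -65.0, 0, 0, 0, -0.524, 8]]
86.0 [[-2.0, -5.0, 0, 0, 0, -0.044, 
[... 552 characters left out ...]
17.0, 0, 0, 0, -0.218, 8], [-27.0, -19.0, 0, 0, 0, -0.262, 8], [-32.0, -22.0, 0, 0, 0, -0.305, 8], [-37.0, -24.0, 0, 0, 0, -0.349, 8], [-42.0, -26.0, 0, 0, 0, -0.393, 8], [-47.0, -28.0, 0, 0, 0, -0.436, 8], [-52.0, -30.0, 0, 0, 0, -0.48, 8], [-57.0, -31.0, 0, 0, 0, -0.524, 8]]
146.0 [[-5.0, -1.0, 0, 0, 0, -0.044, 8], [-11.0, -2.0, 0, 0, 0, -0.087, 8], [-16.0, -3.0, 0, 0, 0, -0.131, 8], [-22.0, -3.0, 0, 0, 0, -0.175, 8], [-27.0, -3.0, 0, 0, 0, -0.218, 8], [-33.0, -3.0, 0, 0, 0, -0.262, 8], [-38.0, -3.0, 0, 0, 0, -0.305, 8], [-44.0, -3.0, 0, 0, 0, -0.349, 8], [-49.0, -2.0, 0, 0, 0, -0.393, 8], [-55.0, -1.0, 0, 0, 0, -0.436, 8], [-60.0, 0.0, 0, 0, 0, -0.48, 8], [-65.0, 2.0, 0, 0, 0, -0.524, 8]]
```

Emit:
play_rows(
  plan=[
    [2,-7,-2,0,0,0,8],
    [7,-13,-2,0,0,0,8],
    [11,-20,-2,0,0,0,8],
    [14,-25,-2,0,0,0,8],
    [16,-28,-2,0,0,0,8],
    [17,-30,-2,0,0,0,8],
    [18,-32,-2,0,0,0,8],
    [18,-32,-2,0,0,0,8],
  ],
)

```text
clock: 3.1
tcp_pos: [0.6477, 0.1353, 0.0493]
orientation: [-1.533, -2.742, -0.0]
contact_force: [0.4, -0.2, -0.2]
grip_width: 0.0082
```

```bash
python3 - <<'E'
from h import *
d=snap('top','top3.png')
o=r.get_obs();print({k:np.round(v,4) for k,v in o.items()})
cv2.imwrite('pics/z3.png',cv2.resize(d['color'][140:310,190:400],None,fx=3,fy=3,interpolation=cv2.INTER_CUBIC))
E
```

```text
{'clock': np.float64(3.15), 'joints': array([-0.5039,  0.6756,  0.2898,  1.7336, -0.2598,  0.7702,  0.4645]), 'qvel': array([-0.0042, -0.001 , -0.0003,  0.0023, -0.0005,  0.    , -0.0015]), 'tau': array([ 2.07100e-01, -6.23520e+01,  7.30650e+00, -2.11929e+01,
        6.30000e-03, -3.70000e-03,  1.49000e-02]), 'tcp_pos': array([0.6476, 0.1353, 0.0493]), 'orientation': array([-1.5331e+00, -2.7420e+00, -1.0000e-04]), 'contact_force': array([-0.619 , -0.589 ,  0.7534]), 'moment': array([ 0.0194,  0.0746, -0.0083]), 'grip_width': np.float64(0.0083)}
```

View pics/z3.png

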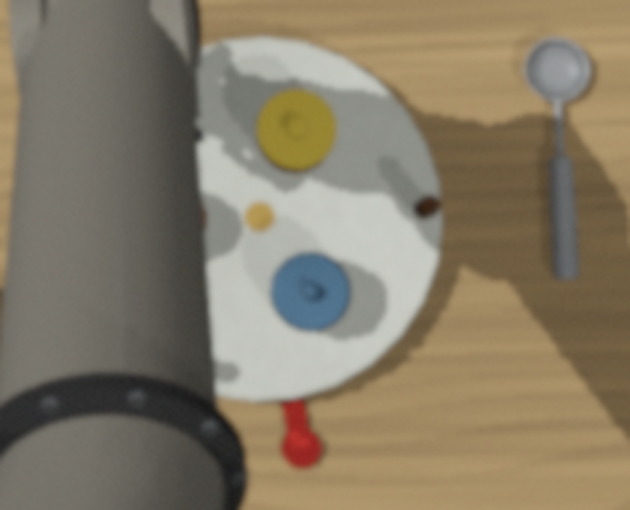

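The arm covers the contact point in the top view. The honey pot is still at (297,130) in the crop and nothing has been disturbed, so I start the push.

Emit:
play_rows(
  plan=[
    [1,-1,0,0,0,-0.009,8],
    [2,-3,0,0,0,-0.026,8],
    [5,-6,0,0,0,-0.061,8],
    [8,-11,0,0,0,-0.105,8],
    [11,-15,0,0,0,-0.148,8],
    [14,-20,0,0,0,-0.192,8],
    [16,-25,0,0,0,-0.236,8],
    [18,-30,0,0,0,-0.279,8],
    [20,-35,0,0,0,-0.323,8],
    [22,-40,0,0,0,-0.367,8],
    [24,-46,0,0,0,-0.41,8],
    [25,-51,0,0,0,-0.454,8],
  ],
)

```text
clock: 4.35
tcp_pos: [0.673, 0.0834, 0.0495]
orientation: [2.115, 2.322, 0.0]
contact_force: [1.4, 1.1, -0.5]
grip_width: 0.0079
```

```bash
python3 - <<'E'
from h import *
d=snap('top','top4.png');s=snap('side','side4.png')
o=r.get_obs();print({k:np.round(v,4) for k,v in o.items()})
a=cv2.resize(d['color'][140:310,190:360],(400,400),interpolation=cv2.INTER_CUBIC)
b=cv2.resize(s['color'][120:300,150:330],(400,400),interpolation=cv2.INTER_CUBIC)
cv2.imwrite('pics/z4.png',np.hstack([a,b]))
E
```

```text
{'clock': np.float64(4.45), 'joints': array([-0.493 ,  0.7165,  0.4076,  1.6968, -0.3675,  0.8052,  0.1761]), 'qvel': array([-0.0009, -0.0036, -0.0167,  0.0034,  0.0101,  0.0045,  0.0319]), 'tau': array([-5.72200e-01, -6.30926e+01,  9.49670e+00, -2.13758e+01,
       -1.52000e-01, -3.14000e-02, -2.91800e-01]), 'tcp_pos': array([0.6727, 0.0823, 0.0494]), 'orientation': array([ 2.1146e+00,  2.3222e+00, -1.7000e-03]), 'contact_force': array([0.3358, 0.1935, 0.9891]), 'moment': array([-0.0142,  0.0432,  0.0053]), 'grip_width': np.float64(0.0083)}
```

View pics/z4.png

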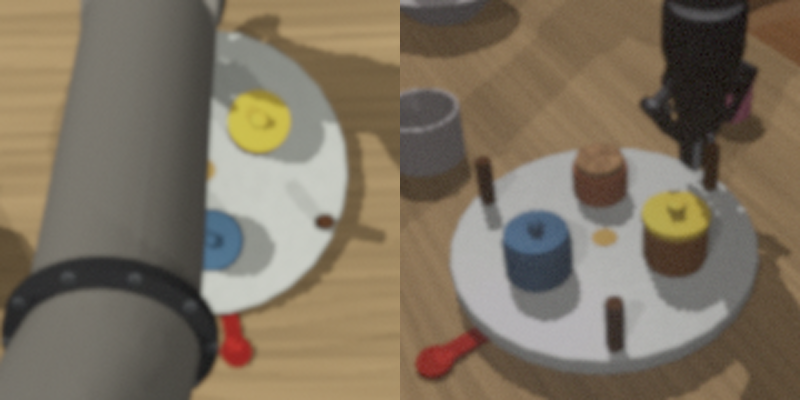

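The table turns with the fingers behind the peg, which is at (710,165) in the side view, and nothing else is touched. I continue.

Emit:
play_rows(
  plan=[
    [1,-5,0,0,0,-0.044,8],
    [2,-11,0,0,0,-0.087,8],
    [3,-16,0,0,0,-0.131,8],
    [3,-22,0,0,0,-0.175,8],
    [3,-27,0,0,0,-0.218,8],
    [3,-33,0,0,0,-0.262,8],
    [3,-38,0,0,0,-0.305,8],
    [3,-44,0,0,0,-0.349,8],
    [2,-49,0,0,0,-0.393,8],
    [1,-55,0,0,0,-0.436,8],
    [0,-60,0,0,0,-0.48,8],
    [-2,-65,0,0,0,-0.524,8],
  ],
)

```text
clock: 5.65
tcp_pos: [0.6709, 0.0186, 0.0494]
orientation: [2.644, 1.695, 0.001]
contact_force: [1.5, 0.9, -0.9]
grip_width: 0.008
```

Emit:
play_rows(
  plan=[
    [-2,-5,0,0,0,-0.044,8],
    [-4,-10,0,0,0,-0.087,8],
    [-6,-15,0,0,0,-0.131,8],
    [-8,-20,0,0,0,-0.175,8],
    [-11,-25,0,0,0,-0.218,8],
    [-13,-30,0,0,0,-0.262,8],
    [-16,-35,0,0,0,-0.305,8],
    [-20,-39,0,0,0,-0.349,8],
    [-23,-44,0,0,0,-0.393,8],
    [-27,-48,0,0,0,-0.436,8],
    [-30,-52,0,0,0,-0.48,8],
    [-34,-56,0,0,0,-0.524,8],
  ],
)

```text
clock: 6.85
tcp_pos: [0.6363, -0.0368, 0.0492]
orientation: [-2.993, -0.953, 0.0]
contact_force: [1.0, 1.3, 0.5]
grip_width: 0.0081
```

```bash
python3 - <<'E'
from h import *
d=snap('top','top5.png');s=snap('side','side5.png')
o=r.get_obs();print({k:np.round(v,4) for k,v in o.items()})
a=cv2.resize(d['color'][140:310,190:360],(400,400),interpolation=cv2.INTER_CUBIC)
b=cv2.resize(s['color'][120:300,150:330],(400,400),interpolation=cv2.INTER_CUBIC)
cv2.imwrite('pics/z5.png',np.hstack([a,b]))
E
```

```text
{'clock': np.float64(6.95), 'joints': array([-0.5023,  0.7344,  0.6671,  1.8145, -0.6085,  0.8101, -0.4789]), 'qvel': array([ 0.    ,  0.0015, -0.0135, -0.0145,  0.0097, -0.0011,  0.0331]), 'tau': array([-4.74800e-01, -5.75026e+01,  1.39465e+01, -1.87488e+01,
       -1.37900e-01, -4.60000e-03, -2.91400e-01]), 'tcp_pos': array([ 0.6356, -0.0378,  0.0492]), 'orientation': array([ 2.9931e+00,  9.5360e-01, -2.1000e-03]), 'contact_force': array([ 0.0112, -0.6639,  0.8398]), 'moment': array([-0.0638, -0.0235, -0.0114]), 'grip_width': np.float64(0.008)}
```

View pics/z5.png

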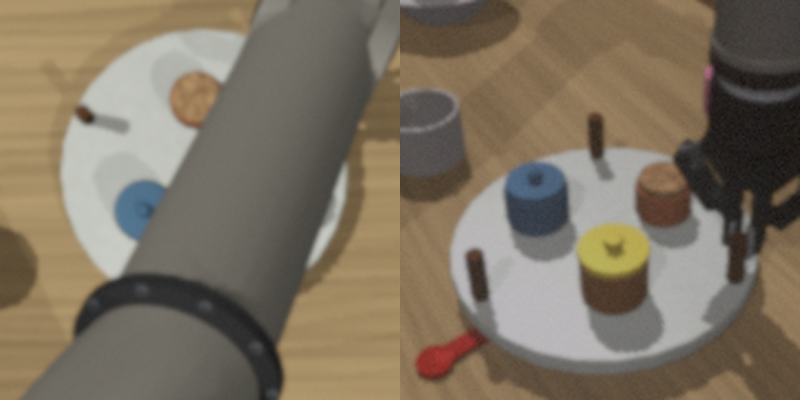

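Emit:
play_rows(
  plan=[
    [-4,-4,0,0,0,-0.044,8],
    [-8,-7,0,0,0,-0.087,8],
    [-13,-11,0,0,0,-0.131,8],
    [-17,-14,0,0,0,-0.175,8],
    [-22,-17,0,0,0,-0.218,8],
    [-27,-19,0,0,0,-0.262,8],
    [-32,-22,0,0,0,-0.305,8],
    [-37,-24,0,0,0,-0.349,8],
    [-42,-26,0,0,0,-0.393,8],
    [-47,-28,0,0,0,-0.436,8],
    [-52,-30,0,0,0,-0.48,8],
    [-57,-31,0,0,0,-0.524,8],
  ],
)

```text
clock: 8.15
tcp_pos: [0.5793, -0.0681, 0.0494]
orientation: [3.138, 0.145, 0.0]
contact_force: [1.3, 2.8, 0.5]
grip_width: 0.0079
```

Emit:
play_rows(
  plan=[
    [-5,-1,0,0,0,-0.044,8],
    [-11,-2,0,0,0,-0.087,8],
    [-16,-3,0,0,0,-0.131,8],
    [-22,-3,0,0,0,-0.175,8],
    [-27,-3,0,0,0,-0.218,8],
    [-31,-3,0,0,0,-0.25,8],
    [-34,-3,0,0,0,-0.27,8],
    [-34,-3,0,0,0,-0.27,8],
  ],
)

```text
clock: 8.95
tcp_pos: [0.5449, -0.0712, 0.0493]
orientation: [3.129, -0.275, -0.001]
contact_force: [-0.7, -0.1, -0.4]
grip_width: 0.0078
```

```bash
python3 - <<'E'
from h import *
d=snap('top','top6.png');s=snap('side','side6.png')
o=r.get_obs();print({k:np.round(v,4) for k,v in o.items()})
a=cv2.resize(d['color'][140:310,190:360],(400,400),interpolation=cv2.INTER_CUBIC)
b=cv2.resize(s['color'][120:300,150:330],(400,400),interpolation=cv2.INTER_CUBIC)
cv2.imwrite('pics/z6.png',np.hstack([a,b]))
E
```

```text
{'clock': np.float64(9.05), 'joints': array([-0.6183,  0.7088,  0.8703,  2.0343, -0.7909,  0.7747, -1.0042]), 'qvel': array([ 0.0011,  0.0025, -0.0052, -0.005 , -0.0009, -0.0005,  0.0022]), 'tau': array([-4.12000e-02, -4.77099e+01,  1.52304e+01, -1.53032e+01,
        1.50000e-02,  5.70000e-03, -2.09000e-02]), 'tcp_pos': array([ 0.5454, -0.071 ,  0.0493]), 'orientation': array([ 3.1294e+00, -2.7310e-01, -5.0000e-04]), 'contact_force': array([-0.0855,  0.3604, -0.7909]), 'moment': array([ 0.0434, -0.0149,  0.0037]), 'grip_width': np.float64(0.0082)}
```

View pics/z6.png

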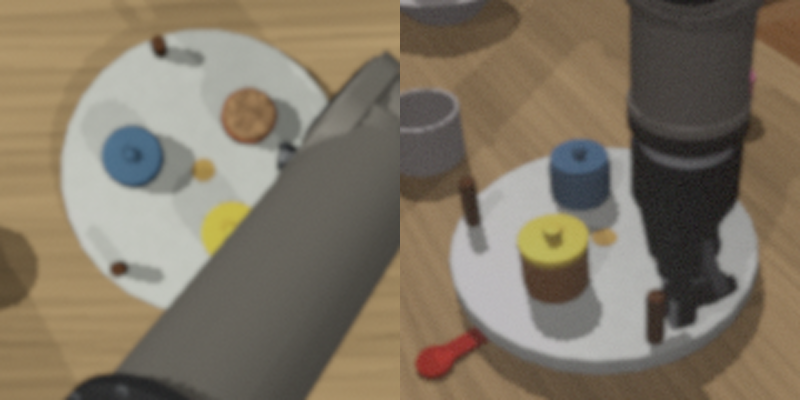

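```bash
cat > q.py <<'E'
from h import *
import sys
A=np.array([.5503,.0548])
for f in sys.argv[1:]:
    d=dict(np.load(f'pics/{f}.npz'));h=cv2.cvtColor(d['color'],cv2.COLOR_BGR2HSV).astype(int);H,S,V=h[...,0],h[...,1],h[...,2]
    reg=np.hypot(*(np.indices(V.shape)[::-1]-np.array([277,212])[:,None,None]))<66
    for n,m,z in [('sugar',(H>95)&(H<115)&(S>100)&reg,.078),('honey',(H>22)&(H<34)&(S>150)&reg,.081),('dark',(V<75)&(S>40)&reg,.07)]:
        k,l,s,c=cv2.connectedComponentsWithStats(m.astype(np.uint8))
        for i in range(1,k):
            if s[i,4]>(60 if n!='dark' else 5):
                w=world(d,*c[i],z)[:2]-A;print(f,n,s[i,4],c[i].round(1),'r',np.hypot(*w).round(4),'ang',np.degrees(np.arctan2(w[1],w[0])).round(2))
E
python3 q.py top0 top6
```

```text
top0 sugar 430 [293.4 236.7] r 0.0677 ang -148.46
top0 honey 463 [288.4 183.1] r 0.0669 ang -24.88
top0 dark 15 [247.1 166.5] r 0.1203 ang 31.67
top0 dark 6 [330.5 209.5] r 0.1197 ang -89.87
top6 sugar 420 [246.1 206.1] r 0.0682 ang 79.39
top6 honey 171 [284.  234.6] r 0.0546 ang -164.15
top6 dark 8 [258.1 161.5] r 0.1192 ang 18.66
```

```bash
python3 - <<'E'
from p import *
p0=np.array([545.2,-71.1])
print(rows([-102.5,-104.5,-106.5,-108.5,-110.5,-112,-113,-113.8,-114.3],p0,-100.7))
print(pt(-114.3)-p0, pt(-114.3,45)-p0)
E
```

```text
[[-4.0, -0.0, 0, 0, 0, -0.031, 8], [-9.0, 0.0, 0, 0, 0, -0.066, 8], [-13.0, 1.0, 0, 0, 0, -0.101, 8], [-17.0, 1.0, 0, 0, 0, -0.136, 8], [-22.0, 2.0, 0, 0, 0, -0.171, 8], [-25.0, 3.0, 0, 0, 0, -0.197, 8], [-27.0, 4.0, 0, 0, 0, -0.215, 8], [-29.0, 4.0, 0, 0, 0, -0.229, 8], [-30.0, 4.0, 0, 0, 0, -0.237, 8]]
[-29.73403585   4.26733197] [-5.12614738 -6.84355572]
```

Push about 13.6° more, slowing down, then back off.

Emit:
play_rows(
  plan=[
    [-4,0,0,0,0,-0.031,8],
    [-9,0,0,0,0,-0.066,8],
    [-13,1,0,0,0,-0.101,8],
    [-17,1,0,0,0,-0.136,8],
    [-22,2,0,0,0,-0.171,8],
    [-25,3,0,0,0,-0.197,8],
    [-27,4,0,0,0,-0.215,8],
    [-29,4,0,0,0,-0.229,8],
    [-30,4,0,0,0,-0.237,8],
    [-30,4,0,0,0,-0.237,8],
  ],
)

```text
clock: 10.05
tcp_pos: [0.5155, -0.0666, 0.0493]
orientation: [-3.075, 0.641, 0.0]
contact_force: [1.4, 0.2, 0.4]
grip_width: 0.0084
```

```bash
python3 - <<'E'
from h import *
snap('top','top7.png');s=snap('side','side7.png')
o=r.get_obs();print({k:np.round(v,4) for k,v in o.items()})
E
python3 q.py top7
```

```text
{'clock': np.float64(10.15), 'joints': array([-0.6795,  0.7039,  0.9342,  2.1064, -0.8474,  0.7673, -1.1765]), 'qvel': array([ 0.0024,  0.001 , -0.0003, -0.0008,  0.0015,  0.0011,  0.0009]), 'tau': array([ 1.38800e-01, -4.44185e+01,  1.52550e+01, -1.39679e+01,
        1.55600e-01,  5.86000e-02, -5.00000e-04]), 'tcp_pos': array([ 0.5155, -0.0668,  0.0493]), 'orientation': array([ 3.0754e+00, -6.4110e-01, -5.0000e-04]), 'contact_force': array([ 1.1047, -0.6483,  0.1672]), 'moment': array([ 0.0332, -0.0629, -0.0166]), 'grip_width': np.float64(0.0081)}
top7 sugar 425 [248.1 199.2] r 0.0681 ang 65.98
top7 honey 405 [281.4 240.3] r 0.0655 ang -172.2
top7 dark 18 [270.2 158.1] r 0.1204 ang 5.11
```

View pics/side7.png

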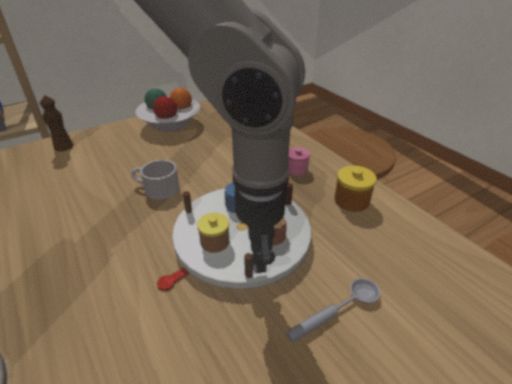

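Emit:
play_rows(
  plan=[
    [7,-3,0,0,0,0,8],
    [16,-7,0,0,0,0,8],
    [27,-12,0,0,0,0,8],
    [27,-12,40,0,0,0,8],
    [27,-12,85,0,0,0,8],
    [27,-30,120,0,0,0,8],
    [27,-75,130,0,0,0,8],
    [27,-120,130,0,0,0,8],
    [27,-160,130,0,0,0,8],
    [27,-200,130,0,0,0,8],
    [27,-200,130,0,0,0,8],
  ],
)

```text
clock: 11.25
tcp_pos: [0.5409, -0.2747, 0.1806]
orientation: [3.068, -0.654, 0.003]
contact_force: [-0.3, -0.7, 0.4]
grip_width: 0.0077
```

```bash
python3 - <<'E'
from h import *
d=snap('top','top8.png');s=snap('side','side8.png')
o=r.get_obs();print({k:np.round(v,4) for k,v in o.items()})
cv2.imwrite('pics/z8.png',cv2.resize(d['color'][140:310,130:400],None,fx=2.9,fy=2.9,interpolation=cv2.INTER_CUBIC))
E
python3 q.py top8; sed -i 's#top0.npz#top8.npz#' m.py; python3 m.py
```

```text
{'clock': np.float64(11.35), 'joints': array([-0.365 ,  0.6446,  1.0581,  1.8261, -0.6423,  1.0615, -1.0433]), 'qvel': array([-0.0515, -0.0057, -0.0218,  0.0126, -0.0083,  0.0014, -0.0022]), 'tau': array([  2.4178, -46.9515,  17.9325, -22.0342,   0.1718,  -0.1208,
         0.0548]), 'tcp_pos': array([ 0.5424, -0.2687,  0.1794]), 'orientation': array([ 3.0737, -0.6459,  0.    ]), 'contact_force': array([ 0.2722, -0.4725,  0.5911]), 'moment': array([0.0601, 0.0202, 0.0006]), 'grip_width': np.float64(0.0082)}
top8 sugar 428 [248.1 199.2] r 0.0681 ang 66.07
top8 honey 441 [281.9 240.7] r 0.0665 ang -171.46
top8 dark 13 [270.3 158.5] r 0.1194 ang 5.07
dark 13 [270.3 158.5] [0.6684 0.0653 0.075 ] 0.1193 4.8
ptr [0.3766 0.0298 0.006 ]
axis [0.5495 0.0553 0.03  ]
ell [121.898  122.4396]
honey [0.4845 0.0449 0.081 ]
ptr r,ang 0.1747249485186695 -171.6077421728652 honey r,ang 0.0657495899333397 -170.92232193110368 turn -0.6854202417615056
cup [0.468 0.305 0.06 ]
handle [0.421 0.356 0.03 ]
spoontop [ 0.661 -0.183  0.01 ]
spoonbot [ 0.501 -0.182  0.01 ]
spoonL [ 0.662 -0.157  0.01 ]
orangedot [0.551 0.054 0.032]
```

View pics/z8.png

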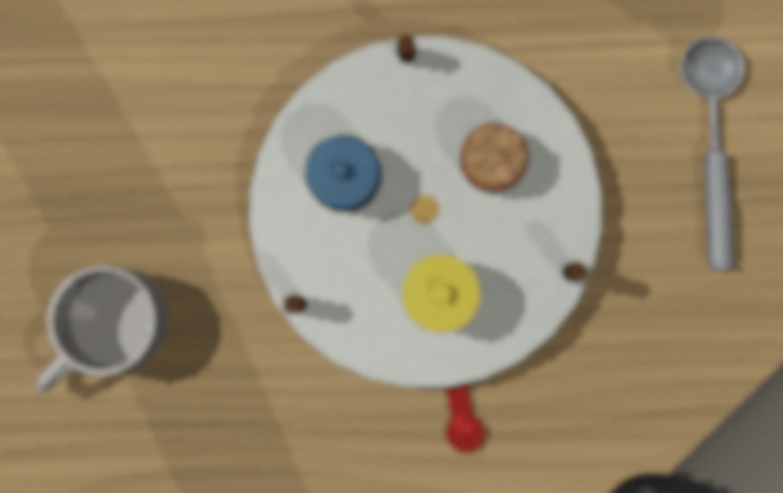

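The pot now looks in line with the pointer. I cross-check with the side camera and confirm the table is at rest.

```bash
python3 - <<'E'
from h import *
d=snap('top','top9.png');s=snap('side','side9.png')
def ctr(d,lo,hi,smin,box,vmin=80,clean=True):
    h=cv2.cvtColor(d['color'],cv2.COLOR_BGR2HSV).astype(int);m=(h[...,0]>=lo)&(h[...,0]<=hi)&(h[...,1]>smin)&(h[...,2]>vmin)
    M=np.zeros_like(m);x0,y0,x1,y1=box;M[y0:y1,x0:x1]=m[y0:y1,x0:x1]
    n,l,st,c=cv2.connectedComponentsWithStats(M.astype(np.uint8));i=1+np.argmax(st[1:,4])
    cn=max(cv2.findContours((l==i).astype(np.uint8),0,1)[0],key=len);e=cv2.fitEllipse(cv2.convexHull(cn));return e
for nm,dd,hb,ob in [('top',d,(250,215,310,265),(268,203,286,221)),('side',s,(190,195,240,260),(230,215,255,235))]:
    h=ctr(dd,22,34,150,hb);o=ctr(dd,10,25,110,ob)
    print(nm,'honey px',np.round(h[0],1),np.round(h[1],1),'dot px',np.round(o[0],1),np.round(o[1],1))
    H=world(dd,*h[0],.083);A=world(dd,*o[0],.033);w=H-A
    print(H.round(4),A.round(4),np.degrees(np.arctan2(w[1],w[0])))
    im=cv2.cvtColor(dd['color'],cv2.COLOR_BGR2HSV).astype(int)
    m=((im[...,0]<8)|(im[...,0]>172))&(im[...,1]>140)&(im[...,2]>70)
    if nm=='top': m[:265]=0;m[:,:270]=0;m[:,310:]=0
    else: m[:255]=0;m[:,:150]=0;m[:,200:]=0
    ys,xs=np.nonzero(m);P=np.array([world(dd,x,y,.006)[:2] for x,y in zip(xs,ys)])
    r_=np.hypot(*(P-A[:2]).T);q=P[r_>.162]; c=q.mean(0)-A[:2];print('ptr',np.degrees(np.arctan2(c[1],c[0])),np.hypot(*c))
    vx=cv2.fitLine(P.astype(np.float32),cv2.DIST_L2,0,.01,.01).ravel();print('strip dir',np.degrees(np.arctan2(vx[1],vx[0])))
print(r.get_obs()['qvel'].round(3))
E
```

```text
top honey px [281.9 240.7] [23.1 23.7] dot px [275.8 211.6] [7.  7.8]
[0.4845 0.045  0.083 ] [0.5515 0.0565 0.033 ] -170.28177134551598
ptr -171.0343295249627 0.17869850362974807
strip dir 9.106701Traceback (most recent call last):
  File "<stdin>", line 9, in <module>
  File "<stdin>", line 6, in ctr
    return _wrapfunc(a, 'argmax', axis=axis, out=out, **kwds)
    return bound(*args, **kwds)
ValueError: attempt to get argmax of an empty sequence
```

View pics/side8.png

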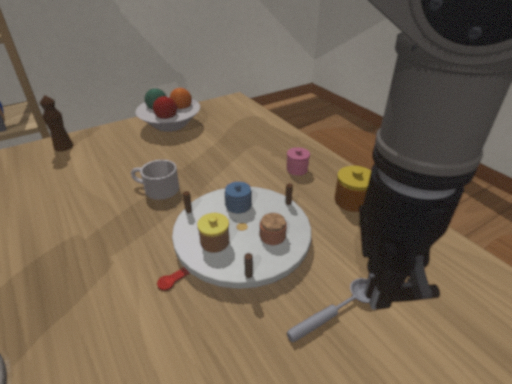

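```bash
python3 - <<'E'
from h import *
s=dict(np.load('pics/side9.npz'));h=cv2.cvtColor(s['color'],cv2.COLOR_BGR2HSV).astype(int)
def big(m,x0,y0,x1,y1):
    M=np.zeros(m.shape,np.uint8);M[y0:y1,x0:x1]=m[y0:y1,x0:x1];n,l,st,c=cv2.connectedComponentsWithStats(M);i=1+np.argmax(st[1:,4]);return l==i,c[i],st[i]
m,c,st=big((h[...,0]>22)&(h[...,0]<36)&(h[...,1]>120)&(h[...,2]>90),190,205,240,260)
print('lid',c,st)
A=np.array([.5505,.055])
for z in(.078,.083):
    w=world(s,*c,z)[:2]-A;print(w,np.degrees(np.arctan2(w[1],w[0])))
m,c,st=big(((h[...,0]<8)|(h[...,0]>172))&(h[...,1]>140),150,255,200,300);print('red',c,st)
ys,xs=np.nonzero(m);P=np.array([world(s,x,y,.006)[:2] for x,y in zip(xs,ys)])-A
q=P[np.hypot(*P.T)>.165].mean(0);print('ptr',q,np.degrees(np.arctan2(q[1],q[0])))
E
```

```text
lid [212.86132812 224.41992188] [199 214  29  22 512]
[-0.06552368 -0.00878115] -172.36698905851154
[-0.06767823 -0.01383623] -168.44559246671764
red [169.93046358 279.50993377] [157 269  30  21 302]
ptr [-0.17726296 -0.02802096] -171.01725921759524
```

```bash
python3 q.py top9; python3 -c "
from bench import r
o=r.get_obs();print(o['clock'],o['contact_force'],abs(o['qvel']).max());print(r.hand_in())"
```

```text
top9 sugar 427 [248.1 199.2] r 0.0681 ang 65.96
top9 honey 442 [281.9 240.7] r 0.0665 ang -171.52
top9 dark 12 [270.3 158.6] r 0.1191 ang 5.05
11.45 [ 0.41264115  0.80966382 -0.5320529 ] 0.02307002105258055
the job is handed in; nothing more can be done
None
```

The honey pot now stands at the red pointer, in line with it to within about 1° as measured. I pushed one rim peg with the nearly shut fingertips and turned the table about 146° clockwise at up to 25°/s. Then I backed the gripper off and lifted it clear before handing in at 11.5 s.

**Alignment:**
- **Top camera:** the pot is at −170.3° to −171.5° and the pointer at −171.0° to −171.7°, depending on which estimate of the centre I use.
- **Side camera:** the pot is at −168.4° to −172.4°, depending on the lid height I assume, and the pointer is at −171.0°. It agrees, but less precisely.

**Disagreement:** the far peg read 5° where about 8° would put the table exactly at its zero mark. The peg reading is rough, and the pot may stand up to 7 mm off its marked place. I lined up the pot itself, as the task asks.

**At rest:** the last two top pictures show the table and the things on it unmoved. The wrist force read no more than about 3 N at the readings between moves. The teacup and spoon are where they were at the start.

**Failed check:** my first side-camera check stopped on an error because no pixels matched a colour mask. I redid it with a looser colour mask for the lid and a fixed turntable centre; the figures above come from that run.

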